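# Load the vinyl roll into the cutter's roll cradle

### The arm

A 6-joint arm with a two-finger parallel gripper is mounted at the origin on the work surface. World frame = base frame: x ahead of the robot, y to its left, z up, the work surface at z = 0. Lengths are in m, angles in degrees, forces in N, time in s.
With the tool pointing down it reaches from about 0.4 to 0.825 m from the base axis. Payload 7 kg.
Tool frame: the origin (TCP) lies at the centre of the arm's flange, where the gripper is bolted on; the fingertips stand 178 mm ahead of it and the grasp point (between the pads) lies 159 mm ahead of it (ctrl.hold_point_z is the distance from the TCP to the grasp point, in m); z points along the fingers, y is the line along which they close (so a half turn about z gives the same grasp; the last joint's range is limited). The gripper opens to 88 mm and grips with 3 to 60 N. Pads are 19 mm wide; open, the fingers measure 130 mm over their backs; the gripper's body (78 mm by 193 mm) begins 47 mm behind the grasp point.
Start: joints at [90.418, 20.546, 0.682, 0, -70.136, -16.507], TCP at [0.187, 0.649, 0.405] pointing down, gripper open.
Joint ranges: [-176.03, 176.03], [-82.01, 121.73], [-58.28, 71.71], [-173.87, 95.51], [-174.79, -0.11], [-173.66, 173.66]. Speed limits (degrees/s): [136.94, 136.94, 172.46, 180, 180, 180].

### API

Orientations are given as [roll, pitch, yaw] about the fixed x, y, z axes, in that order (R = Rz(yaw) Ry(pitch) Rx(roll)).
In Python, from plant import ctrl gives the robot as it stands.
- The arm moves only by the shell command python3 -m inch 'ROWS'. ROWS is JSON, one flat list of numbers, 7 for each row, row after row: the closure, from 0 (fully open) to 1 (shut), then the shift along the tool's x, y, z in mm, then the turn, a rotation vector about the tool's x, y, z in degrees. In form: [hand, x, y, z, wx, wy, wz, hand, x, y, z, wx, wy, wz, ...]. A call has 1 to 5 rows; each row is the pose to reach, as a shift and turn from the pose commanded when the call began, along the tool's axes at that moment; what a row does not reach only later rows make up. A row lasts 1/10 s, in which the tool goes at most 50 mm and 8.59 degrees, less where a joint would pass 70% of its speed; a pose out of reach is approached as far as the arm can. A call with a gripper value outside its range is refused whole. The fingers move at their own pace and stop on an object; the grip force is fixed at half the most. Time passes only in rows, so rows that repeat a pose let the fingers close. It gives the time, the measured TCP pose, the force, the opening and the grip force at its end, in the units of the state.
- ctrl.get_obs(): the state, without advancing time (a new reading comes with each control period).
- ctrl.snapshot(name): name is "scene" or "side" or "wrist"; returns a dict with "frame" (384x512x3 uint8, red, green, blue), "K" (3x3 intrinsics, pixels), "R" (3x3) and "t" (3): a world point X has camera coordinates R X + t. Camera axes: x right, y down, z forward; pixel columns grow to the right and rows downward; lengths in m; the calibration is good to about 2 mm. A picture is of the moment at which its call begins. There is no depth.
- ctrl.close_job(): hands the job in; it is judged then, once.
Trained networks look in a picture, given as the dict that the camera call returned (one of the last four; its "shot" number tells which), for a name from the list of things; names that differ only in an ending like _2 or _b are one class to them, and where a whole thing is asked for, a point or a joint stands for the part that bears it (a point fixed in the world has none). Each returns a list of dicts, best first, with "p" (0 to 1); they miss things now and then, are a little off and sometimes report something else, mostly with a low value. They report only what shows in the picture. A call takes as long as a camera call. They do not tell look-alikes from the thing itself.
- ctrl.recognise(picture, thing): "location" ([x, y, z] in m, in world coordinates, good to about 4 mm: the middle of the surface that is visible of it).
- ctrl.trace(picture, thing): "pixels" (384x512 bool, what is visible of it).
- ctrl.mark_of(picture, thing): "location" ([x, y, z] in m, in world coordinates, good to about 4 mm: a listed point, or the origin of a listed thing).
The state is a dict: "clock": time; "joint_pos": joint angles; "qvel": joint speeds; "tau": joint torques, N m; "tool_pos": TCP position; "orientation": TCP orientation; "force": force on the tool from outside, world axes, zero at the start; "moment": the same for the moment, N m; "opening": finger opening in m; "gripper_force": force on a finger pad.
Only numpy, scipy, OpenCV 4.12 (cv2) and the standard library are available. Lean on these libraries where they do the work, as an engineer would, in place of code of your own. Each camera call takes 0.05 s, during which the arm holds its last target. There are 200 camera calls.

### The job

Load the orange vinyl roll for the cutter: with your fingers behind it, roll it slowly up the ramp of the MDF cradle, never letting it run loose or roll back down, until it drops home on the two idler rollers at the backstop. Then push the blue side guide against the end of the roll until the roll is snug between the guide and the fixed cheek on the other side. Only push, gently; do not lift the roll, leave the other things on the table where they are, and finish with the hand clear.

Things in the scene. Friction and masses are not known exactly. Their poses are not given: they have to be found in the camera images.
- roll: Glossy orange vinyl roll, 64 mm in diameter, 200 mm long, 0.4 to 0.75 kg. Origin on its axis at mid length; y runs along it (x, z turn as it rolls). Starts across the foot of the ramp against the lip, origin at cradle x -105, z 50 mm, within 12 mm of y = 0. It rolls freely when fingers reaching below its axis push from behind; fingertips pressing from above the axis bind it.
- cradle: Laser-cut MDF roll cradle fixed to the table, any place and yaw; 260 mm long in x, 330 mm in y. Origin on the table amid it; x points up the ramp, y left, z up. The ramp is at its near end, the nest (two idlers and backstop) at its far end. The white cutter stands behind, from about cradle x 210 mm, 140 mm high.
- ramp: The cradle's ramp. Origin on the deck at the lower edge's middle (cradle x -120, z 15 mm); x up the slope (10 degrees), z square to the deck. Deck 156 mm long, 240 mm wide (y -115 to 120 clear between side cheeks 22 mm high); at x = 0 a lip 8 mm high, 6 mm thick. Its top edge is at cradle x 34, z 42 mm. The roll's axis runs 32 mm above the deck.
- nest (a point): Where the roll's middle lies when loaded (cradle x 65, y -15, z 71 mm). The nest: two free-turning aluminium idlers, 18 mm in diameter, axes along cradle y at x 45 and 85, z 35 mm, so tops at 44 mm, level with the ramp's top. Once its axis is past the front idler (x 45) the roll drops 5 mm into the hollow by itself and stays. Axes as the cradle.
- backstop (a point): Middle of the backstop's face, at cradle x 98 mm, 71 mm up: a board across the cradle, 42 to 98 mm above the table. The seated roll is 1 mm from it or touching.
- cheek (a point): Inner face of the fixed cheek, right of the nest (cradle y -115 mm), at the seated roll's axis height; the cheek's top is 90 mm above the table. The roll's right end is to lie against it.
- guide (a joint): Blue side guide, left of the nest: how far (m) it is pushed along the cradle's -y from wide open, 0 to 0.070. Its inner face is at cradle y = 135 mm minus this; with the roll snug against the fixed cheek it reads 0.050. It starts at 0 to 0.012, slides stiffly (1.5 N; 2.5 to 5 N with the roll sliding before it) and stays where left.
- guide_push (a point): Middle of the outer (left) face of the blue guide's plate, to be pushed along the cradle's -y; at cradle x 65, 85 mm above the table. The plate is 52 mm along x, 8 mm thick, from 48 to 114 mm above the table. Below 63 mm its foot and rib reach 34 mm out to the left; a bearing plate stands at cradle y 193 to 201 mm, top at 56 mm.
- tape: Ring of masking tape lying left of the ramp, 92 mm across, 24 mm high; origin under its centre. Leave alone.
- clothespin: Wooden clothespin lying right of the cradle, 72 mm long, 12 mm high; origin under its centre. Leave alone.
- scissors: Scissors lying open at the left, about 200 mm long, 11 mm high; origin near the pivot. Leave alone.
- spare_roll: Teal spare vinyl roll standing on end at the left, 64 mm in diameter, 200 mm high; origin under its centre. Leave alone.
- glue: White glue bottle standing at the right, 56 mm in diameter, 140 mm high; origin under its centre. Leave alone.
- discs: Stack of dark laser-cut discs at the right, 84 mm in diameter, 48 mm high; origin under its centre. Leave alone.
- mdf_ring: Flat MDF ring at the right, 100 mm across, 6 mm thick; origin under its centre. Leave alone.
There are look-alikes about, which are no part of the job. Leave any green look-alike of the roll alone.

How it is judged (in metres and radians):
On the way, in this order (a step that is already met when the one before it is completed fails the run):
1. the fingers push the roll up the ramp (x of roll in the frame of cradle between -0.06 and 0.035 m and contact force between the fingers and roll above 0.1 N).
2. the roll lies home in the nest on both idlers (x of roll in the frame of cradle between 0.06 and 0.07 m and z of roll in the frame of cradle between 0.066 and 0.076 m and angle between the y axis of roll and the y axis of cradle, either way round below 0.05 rad), for 0.2 s.
3. the side guide is closed on the roll (value of joint guide between 0.0465 and 0.055 m), for 0.2 s.
At the end, for the whole second after the job is handed in: The roll is at rest in the nest, its axis within 5 mm of its seat between the idlers and square to the cradle within 0.05 rad, and the side guide is closed on it so that at most 3.5 mm of end play is left between the guide and the fixed cheek (all of step 2 and all of step 3 and y of roll in the frame of cradle between -0.019 and -0.0105 m and linear speed of roll below 0.02 m/s and velocity of joint guide below 0.01 m/s); the robot touches nothing.
It fails at once if the roll runs loose on the ramp, up or back (faster than 0.25 m/s) (x of roll in the frame of cradle below 0.036 m and linear speed of roll above 0.25 m/s).
It fails at once if the roll is lifted off the ramp or nest (by more than 15 mm) (z of roll in the frame of ramp above 0.047 m).
It fails at once if the roll is pressed with more than 40 N (contact force between the fingers and roll above 40 N).
It fails at once if another thing on the table is disturbed (moved more than 20 mm) (distance of any of tape, clothespin, scissors, spare_roll, glue, discs, mdf_ring from where it was at the start of the episode above 0.02 m).
It also fails if it takes over 61 s, if anything falls off the work surface, if the arm or the gripper's body presses on something with over 40 N, if the wrist force passes 120 N, or if a joint passes its speed limit or range.

## Working session

There is one attempt and no reset: what is moved stays moved. The work goes in short steps, Python scripts to look and compute and a shell command to move; the robot and the scene stay as the last step left them, time stands still between calls to the robot, and variables do not carry over. Pictures are saved under pics/ and viewed, at most 10 in all, crops included, and the job is handed in when it is done.

```bash
ls; mkdir -p pics
cat > h.py <<'E'
import numpy as np, cv2
from plant import ctrl
from scipy.spatial.transform import Rotation as Ro
def save(s,n,crop=None,up=1):
    f=s["frame"]
    if crop: f=f[crop[1]:crop[3],crop[0]:crop[2]]
    f=cv2.resize(f,None,fx=up,fy=up,interpolation=cv2.INTER_CUBIC)
    cv2.imwrite("pics/"+n,f[:,:,::-1])
def proj(s,X):
    c=np.array(s["R"])@np.array(X)+np.array(s["t"]); p=np.array(s["K"])@c; return p[:2]/p[2]
E
python3 - <<'E'
from h import *
print(ctrl.get_obs())
for n in ("scene","side"):
    s=ctrl.snapshot(n); save(s,n+"0.png",up=1.5)
    for t in ("roll","cradle","ramp","nest","backstop","cheek","guide_push"):
        for r in ctrl.mark_of(s,t)[:3]: print(n,t,np.round(r["location"],3),round(r["p"],2),proj(s,r["location"]).round())
E
```

```text
pics
{'clock': 0.0, 'joint_pos': array([ 9.04196816e+01,  2.05924444e+01,  6.33513159e-01, -1.91749948e-02,
       -7.01356390e+01, -1.65086283e+01]), 'qvel': array([ 0.03499829,  0.04246586,  0.03862774,  0.07277819, -0.00263119,
        0.0260658 ]), 'tau': array([-8.63951955e-04, -5.82716918e+01,  2.93047106e+01,  6.99704289e+00,
        6.87337102e-03, -1.72168834e-04]), 'tool_pos': array([0.18699282, 0.64838386, 0.40371204]), 'orientation': array([ 1.79904206e+02, -9.59301649e-03, -1.60954691e+01]), 'force': array([-0.04820181, -0.82411915,  1.2479188 ]), 'moment': array([-0.01103298,  0.03598012,  0.04242765]), 'gripper_force': 0.0, 'opening': 0.08769481429501831}
scene roll [0.45  0.012 0.05 ] 0.96 [260. 201.]
scene roll [ 0.761 -0.289  0.035] 0.84 [167. 330.]
scene roll [0.188 0.284 0.035] 0.57 [319. 128.]
scene cradle [ 0.561  0.02  -0.002] 0.78 [271. 241.]
scene cradle [ 0.63  -0.088  0.074] 0.59 [238. 258.]
scene cradle [ 0.632  0.486 -0.003] 0.35 [432. 232.]
scene ramp [0.433 0.01  0.012] 0.88 [258. 203.]
scene ramp [ 0.58  -0.165  0.   ] 0.59 [208. 259.]
scene nest [0.62
[... 192 characters left out ...]
eek [ 0.629 -0.092  0.073] 0.94 [237. 258.]
scene cheek [ 0.381  0.458 -0.   ] 0.17 [387. 168.]
scene guide_push [0.61  0.168 0.09 ] 0.83 [331. 230.]
side roll [0.453 0.015 0.053] 0.89 [241. 195.]
side roll [ 0.76  -0.289  0.033] 0.89 [378. 196.]
side cradle [0.557 0.02  0.002] 0.77 [263. 190.]
side cradle [ 0.453 -0.494  0.002] 0.54 [384. 305.]
side ramp [0.438 0.01  0.019] 0.96 [239. 206.]
side nest [0.62  0.01  0.075] 0.84 [278. 165.]
side backstop [0.654 0.029 0.073] 0.59 [281. 159.]
side cheek [ 0.629 -0.091  0.071] 0.67 [304. 178.]
side cheek [0.62  0.011 0.072] 0.63 [278. 166.]
side guide_push [0.605 0.168 0.082] 0.74 [242. 146.]
side guide_push [ 0.384  0.462 -0.001] 0.71 [145. 158.]
```

View pics/scene0.png

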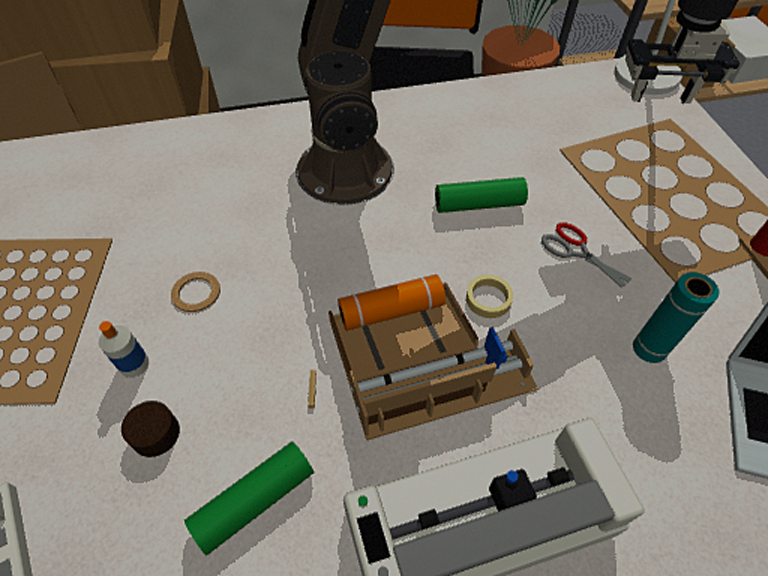

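View pics/side0.png

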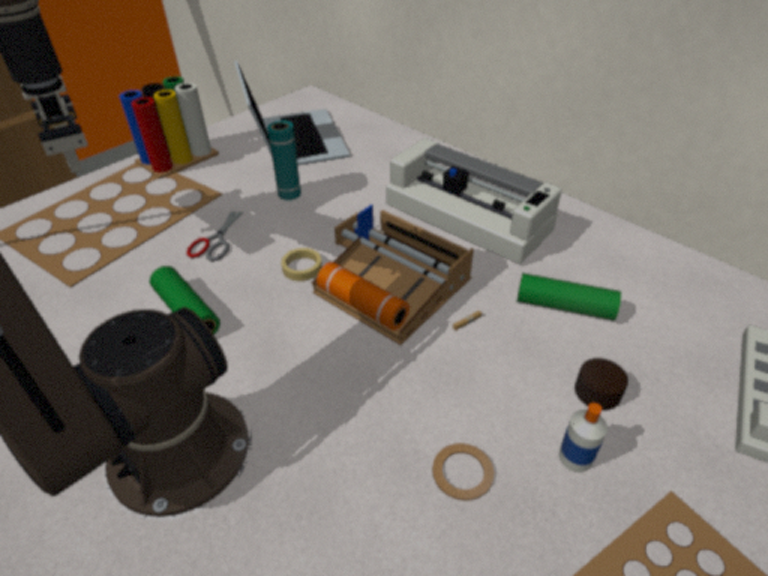

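Orange roll (about 261,201 in scene) is at the foot of the ramp. The look-alikes are the green rolls at (167,330) and (319,128), and the teal one standing at (450,213). I choose the orange one, then fit the cradle pose and check it in one crop.

```bash
cat > fit.py <<'E'
from h import *
from scipy.optimize import least_squares
M={"cradle":(0,0,0),"ramp":(-.12,0,.015),"nest":(.065,-.015,.071),"backstop":(.098,0,.071),"cheek":(.065,-.115,.071),"roll":(-.105,None,.05),"guide_push":(.065,None,.085)}
def fit(ss):
    obs=[]
    for s in ss:
        for t in M:
            r=ctrl.mark_of(s,t)
            r=[q for q in r if np.hypot(q["location"][0]-.56,q["location"][1]-.02)<.2]
            if r: obs.append((t,np.array(r[0]["location"])))
    def back(p,X): 
        c,s_=np.cos(p[2]),np.sin(p[2]); d=X[:2]-p[:2]; return np.array([c*d[0]+s_*d[1],-s_*d[0]+c*d[1]])
    def res(p):
        o=[]
        for t,X in obs:
            b=back(p,X); o.append(b[0]-M[t][0])
            if M[t][1] is not None:o.append(b[1]-M[t][1])
        return o
    q=least_squares(res,[.56,.02,.08],loss="soft_l1",f_scale=.004)
    for t,X in obs: print(t,(back(q.x,X)*1000).round(1),(X[2]*1000).round())
    return q.x
E
python3 - <<'E'
from fit import *
ss=[ctrl.snapshot(n) for n in ("scene","side")]
p=fit(ss); np.save("p.npy",p); print(p[:2],np.degrees(p[2]))
c,s=np.cos(p[2]),np.sin(p[2]); R=np.array([[c,-s],[s,c]])
for n,x,y in (("start",-.15,0),("end",.023,0),("guide",.065,.18)): print(n,(p[:2]+R@[x,y]).round(4))
S=ss[0]; f=S["frame"]=S["frame"].copy()
for X in [(-.13,-.165,0),(-.13,.165,0),(.13,.165,0),(.13,-.165,0),(.065,-.015,.071),(.065,-.115,.071),(.098,0,.071),(-.105,0,.05)]:
    u=proj(S,[*(p[:2]+R@X[:2]),X[2]]); cv2.circle(f,tuple(int(v) for v in u.round()),1,(255,0,255),-1)
save(S,"crop.png",(200,160,380,300),4)
S0=ss[0]
for t in ("tape","spare_roll","clothespin","scissors"):
    r=ctrl.mark_of(S0,t)[:1]; print(t,[np.round(q["location"],3) for q in r])
E
```

```text
ramp [-122.5    1.1] 12.0
nest [ 64.4 -14.7] 71.0
backstop [97.1 -0.6] 67.0
cheek [  65.8 -115.2] 78.0
roll [-107.5    0.5] 51.0
guide_push [ 64.1 141.8] 85.0
cradle [2.1 2.1] -0.0
ramp [-117.8   -1.1] 19.0
nest [ 65.6 -15.6] 72.0
backstop [102.5   0.3] 71.0
cheek [  64.6 -116.1] 71.0
roll [-105.1    1.8] 50.0
guide_push [ 63.9 -14.5] 74.0
[0.55509371 0.02031581] 4.657263072320231
start [0.4056 0.0081]
end [0.578  0.0222]
guide [0.6053 0.205 ]
tape [array([0.453, 0.22 , 0.002])]
spare_roll [array([ 0.63 ,  0.484, -0.004])]
clothespin [array([ 0.578, -0.168,  0.003])]
scissors [array([ 0.382,  0.457, -0.001])]
```

View pics/crop.png

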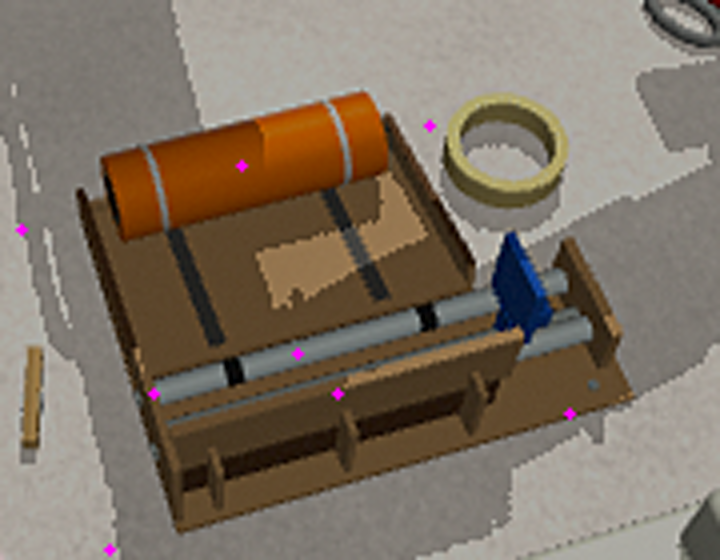

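The magenta points fall where they should on the cradle's nest, cheek, backstop and roll, and the choice of the orange roll is confirmed. Next comes a helper for working out tool shifts.

```bash
cat > go.py <<'E'
# usage: go.py x y z(tip, cradle mm) pitch(tip-forward deg)
import sys; from h import *
p=np.load("p.npy"); a=np.degrees(p[2])
Rc=Ro.from_euler("z",a,degrees=True)
o=ctrl.get_obs(); T=Ro.from_euler("xyz",o["orientation"],degrees=True); P=o["tool_pos"]
tip=Rc.inv().apply(P+T.apply([0,0,.178])-[*p[:2],0])
print("t",round(o["clock"],2),"tip cradle mm",(tip*1000).round(1),"rpy",o["orientation"].round(1),"F cradle",Rc.inv().apply(o["force"]).round(1),"open",round(o["opening"],3))
if len(sys.argv)>1:
    x,y,z,t=map(float,sys.argv[1:5])
    G=Rc*Ro.from_euler("xyz",[180,-t,0],degrees=True)
    Pg=Rc.apply([x/1e3,y/1e3,z/1e3])+[*p[:2],0]-G.apply([0,0,.178])
    print("shift",(T.inv().apply(Pg-P)*1000).round(1),"rot",(T.inv()*G).as_rotvec(degrees=True).round(2),"TCP goal",Pg.round(3),"joints",o["joint_pos"].round())
E
python3 go.py -158 0 120 10
```

```text
t 1.8 tip cradle mm [-315.8  656.   226.7] rpy [-180.    -0.   -16.1] F cradle [ 0.6 -0.4  0.4] open 0.088
shift [351.  568.6 109.4] rot [  1.81   9.89 -20.69] TCP goal [0.367 0.005 0.295] joints [ 90.  21.   1.   0. -70. -17.]
```

```bash
python3 -m inch '[0,351,568,20,1.8,9.9,-20.7,0,351,568,20,1.8,9.9,-20.7,0,351,568,20,1.8,9.9,-20.7,0,351,568,20,1.8,9.9,-20.7,0,351,568,20,1.8,9.9,-20.7]' | tail -5; python3 go.py -158 0 120 10
```

```text
tool_pos: [0.2545, 0.4057, 0.397]
orientation: [180.0, -10.0, 4.7]
force: [0.8, 0.4, 1.3]
opening: 0.088
gripper_force: 0.0
t 2.3 tip cradle mm [-237.3  408.6  221.8] rpy [180.  -10.    4.7] F cradle [0.8 0.3 1.3] open 0.088
shift [ 60.  408.6 114. ] rot [ 0.   -0.03  0.07] TCP goal [0.367 0.005 0.295] joints [ 86.   0. -31.  12. -58.   3.]
```

```bash
python3 -m inch '[0,60,408,40,0,0,0,0,60,408,40,0,0,0,0,60,408,40,0,0,0,0,60,408,40,0,0,0,0,60,408,40,0,0,0]' | tail -5; python3 go.py -158 0 120 10
```

```text
tool_pos: [0.3139, 0.1637, 0.38]
orientation: [-179.9, -10.1, 4.7]
force: [2.2, 1.4, 0.0]
opening: 0.0878
gripper_force: 0.0
t 2.8 tip cradle mm [-197.7  162.7  204.7] rpy [-179.9  -10.1    4.7] F cradle [2.3 1.3 0. ] open 0.088
shift [ 24.3 162.6  90.1] rot [-0.08 -0.06  0.07] TCP goal [0.367 0.005 0.295] joints [ 66. -15. -45.  11. -55.  23.]
```

```bash
python3 -m inch '[0,24,162,90,0,0,0,0,24,162,90,0,0,0,0,24,162,90,0,0,0,0,24,162,90,0,0,0,0,24,162,90,0,0,0]' | tail -5; python3 go.py -158 0 29 10
```

```text
tool_pos: [0.3659, 0.0037, 0.2934]
orientation: [179.9, -9.8, 4.3]
force: [-0.6, -1.1, -0.9]
opening: 0.0875
gripper_force: 0.0
t 3.3 tip cradle mm [-159.7   -1.8  118. ] rpy [179.9  -9.8   4.3] F cradle [-0.6 -1.  -0.9] open 0.088
shift [-14.1  -1.4  87.9] rot [ 0.17  0.21 -0.36] TCP goal [0.367 0.005 0.204] joints [ 35.  -7. -52.   8. -37.  53.]
```

```bash
python3 -m inch '[0,-7,-1,44,0,0,0,0,-14,-1,88,0,0.2,-0.4,0,-14,-1,88,0,0.2,-0.4,0,-14,-1,88,0,0.2,-0.4]' | tail -5; python3 go.py -138 0 33 10
python3 - <<'E'
from h import *
s=ctrl.snapshot("scene"); save(s,"a.png",(180,100,380,280),2)
s2=ctrl.snapshot("side"); save(s2,"b.png",(160,90,360,270),2)
cv2.imwrite("pics/ab.png",np.hstack([cv2.imread("pics/a.png"),cv2.imread("pics/b.png")]))
E
```

```text
tool_pos: [0.3772, 0.0059, 0.2128]
orientation: [-179.6, -9.2, 5.1]
force: [-0.4, -0.1, 1.2]
opening: 0.0876
gripper_force: 0.0
t 3.7 tip cradle mm [-149.9    1.4   37.1] rpy [-179.6   -9.2    5.1] F cradle [-0.4 -0.1  1.2] open 0.088
shift [8.7 0.2 6. ] rot [-0.42  0.77  0.42] TCP goal [0.387 0.007 0.208] joints [ 33.   3. -58.  12. -21.  51.]
```

View pics/ab.png

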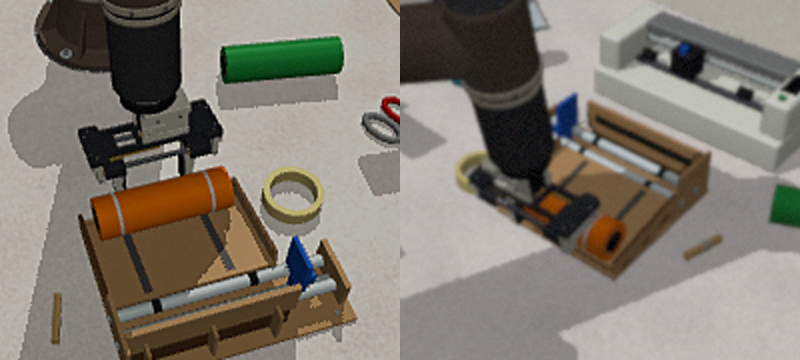

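Fingers are behind the orange roll, both lined up square (scene crop roll at about 160,200; tips at about 125-185,185). Tips should go a bit lower before contact.

```bash
python3 -m inch '[0,3,0,8,-0.4,0.8,0.4,0,6,0,11,-0.4,0.8,0.4,0,9,0,11,-0.4,0.8,0.4,0,9,0,11,-0.4,0.8,0.4]' | tail -5; python3 go.py -115 0 30 10
```

```text
tool_pos: [0.3908, 0.006, 0.2061]
orientation: [-179.7, -10.0, 4.7]
force: [-1.7, -0.5, 0.9]
opening: 0.0877
gripper_force: 0.6
t 4.2 tip cradle mm [-1.341e+02  1.000e-01  3.080e+01] rpy [-179.7  -10.     4.7] F cradle [-1.8 -0.3  0.9] open 0.088
shift [18.6 -0.9  4.1] rot [-0.33  0.02  0.01] TCP goal [0.41  0.008 0.205] joints [ 32.   5. -58.  14. -18.  50.]
```

```bash
python3 -m inch '[0,3,0,1,0,0,0,0,7,0,2,0,0,0,0,12,0,2,0,0,0,0,17,0,2,0,0,0,0,22,0,2,0,0,0]' | tail -5; python3 go.py -60 0 41 10;  python3 - <<'E'
from h import *
p=np.load("p.npy");R=Ro.from_euler("z",p[2])
s=ctrl.snapshot("scene")
for r in ctrl.mark_of(s,"roll")[:1]: print((R.inv().apply(np.array(r["location"])-[*p[:2],0])*1000).round(1))
E
```

```text
tool_pos: [0.4136, 0.0079, 0.2074]
orientation: [-179.7, -9.9, 4.7]
force: [-3.2, 0.1, 0.9]
opening: 0.0877
gripper_force: 1.3
t 4.7 tip cradle mm [-1.114e+02  1.000e-01  3.210e+01] rpy [-179.7   -9.9    4.7] F cradle [-3.1  0.3  0.9] open 0.088
shift [51.9 -0.9  0.1] rot [-0.32  0.07  0.  ] TCP goal [0.464 0.013 0.216] joints [ 30.   7. -55.  12. -19.  53.]
[-341.   292.4   35.9]
```

```bash
cat > roll.py <<'E'
from h import *
p=np.load("p.npy");R=Ro.from_euler("z",p[2])
for n in ("scene","side"):
    s=ctrl.snapshot(n)
    for t in ("roll","guide_push"):
        for r in ctrl.mark_of(s,t):
            X=R.inv().apply(np.array(r["location"])-[*p[:2],0])*1000
            if np.all(abs(X[:2])<175): print(n,t,X.round(1),round(r["p"],2))
E
python3 -m inch '[0,5,0,0,0,0,0,0,10,0,0,0,0,0,0,15,0,0,0,0,0,0,20,0,0,0,0,0,0,25,0,0,0,0,0]' | tail -4; python3 -m inch '[0,5,0,0,0,0,0,0,10,0,0,0,0,0,0,15,0,0,0,0,0,0,20,0,0,0,0,0,0,25,0,0,0,0,0]' | tail -4;  python3 go.py -20 0 49 10; python3 roll.py
```

```text
orientation: [-179.7, -9.9, 4.7]
force: [-3.0, 0.7, 1.3]
opening: 0.0876
gripper_force: 1.4
orientation: [-179.7, -9.9, 4.7]
force: [-2.8, 0.4, 0.7]
opening: 0.0879
gripper_force: 1.4
t 5.8 tip cradle mm [-62.3   0.1  40.7] rpy [-179.7   -9.9    4.7] F cradle [-2.7  0.6  0.7] open 0.088
shift [42.9 -0.9 -0.8] rot [-0.32  0.07  0.01] TCP goal [0.504 0.016 0.224] joints [ 27.  11. -47.   9. -23.  59.]
scene roll [-23.8  -1.   63.3] 0.58
scene guide_push [ 66.6 141.6  88.5] 0.5
side roll [-21.3   1.4  66.6] 0.62
```

```bash
python3 -m inch '[0,5,0,0,0,0,0,0,10,0,0,0,0,0,0,15,0,0,0,0,0,0,20,0,0,0,0,0,0,25,0,0,0,0,0]' | tail -3; python3 -m inch '[0,5,0,0,0,0,0,0,10,0,0,0,0,0,0,15,0,0,0,0,0,0,19,0,0,0,0,0,0,23,0,0,0,0,0]' | tail -3;  python3 -m inch '[0,4,0,0,0,0,0,0,8,0,0,0,0,0,0,12,0,0,0,0,0,0,16,0,0,0,0,0,0,20,0,0,0,0,0]' | tail -3;  python3 go.py 22 0 56 10; python3 roll.py
```

```text
force: [-2.8, -0.7, 1.3]
opening: 0.0878
gripper_force: 1.4
force: [-2.8, -0.1, 0.1]
opening: 0.0876
gripper_force: 1.4
force: [-0.0, 0.2, 0.9]
opening: 0.0875
gripper_force: 0.1
t 7.6 tip cradle mm [ 5.1  0.3 52.7] rpy [-179.7  -10.     4.7] F cradle [0.  0.2 0.9] open 0.087
shift [17.2 -0.7 -0.3] rot [-0.34  0.02  0.03] TCP goal [0.546 0.02  0.231] joints [ 24.  15. -37.   6. -28.  65.]
scene roll [44.   0.5 76.4] 0.82
scene guide_push [ 65.3 142.6  86. ] 0.82
side roll [58.   1.4 76.7] 0.6
side roll [-115.3   -0.5   18.4] 0.21
```

```bash
python3 -m inch '[0,0,0,0,0,0,0,0,0,0,0,0,0,0,0,0,0,0,0,0,0]' | tail -3; python3 roll.py
```

```text
force: [0.3, -0.9, 0.7]
opening: 0.0876
gripper_force: 0.0
scene roll [67.2 -1.9 68.6] 0.87
scene roll [  66.4 -114.6   77. ] 0.74
scene guide_push [ 65.8 141.1  87.3] 0.67
side roll [64.7 -0.4 71.9] 0.8
```

Roll is home (x about 65-67, z about 70). Backing off, lifting, closing the hand.

```bash
python3 -m inch '[0,-12,0,0,0,0,0,0,-20,0,-40,0,0,0,0.5,-20,0,-80,0,0,0,1,-20,0,-110,0,0,0,1,-20,0,-110,0,0,0]' | tail -3; python3 go.py 65 185 165 0
```

```text
force: [0.1, -0.3, -0.4]
opening: 0.0689
gripper_force: 0.0
t 9.0 tip cradle mm [-33.3   0.  161.6] rpy [-179.6  -10.3    4.7] F cradle [ 0.1 -0.3 -0.4] open 0.069
shift [ 129.3 -186.2   18.7] rot [ -0.44 -10.34   0.06] TCP goal [0.605 0.21  0.343] joints [ 26.   3. -34.   5. -43.  65.]
```

```bash
python3 -m inch '[1,129,-186,19,-0.4,-10.3,0,1,129,-186,19,-0.4,-10.3,0,1,129,-186,19,-0.4,-10.3,0,1,129,-186,19,-0.4,-10.3,0,1,129,-186,19,-0.4,-10.3,0]' | tail -3; python3 -m inch '[1,0,0,0,0,0,0,1,0,0,0,0,0,0]' | tail -3; python3 go.py 65 185 80 0
```

```text
force: [-0.7, 0.1, -0.0]
opening: 0.0293
gripper_force: 0.0
force: [0.2, -0.9, -0.3]
opening: 0.0133
gripper_force: 0.0
t 9.7 tip cradle mm [ 62.8 184.4 157.5] rpy [179.9   0.5   4.7] F cradle [ 0.2 -0.9 -0.3] open 0.013
shift [ 1.3 -0.3 77.5] rot [0.15 0.5  0.06] TCP goal [0.605 0.21  0.258] joints [ 37.  20.  -9.  -0. -61.  58.]
```

```bash
python3 -m inch '[1,1,-2,20,0,0.5,0,1,1,-2,40,0,0.5,0,1,1,-2,60,0,0.5,0,1,1,-2,78,0,0.5,0,1,1,-2,78,0,0.5,0]' | tail -3; python3 go.py 65 160 80 0
python3 - <<'E'
from h import *
s=ctrl.snapshot("scene"); save(s,"c.png",(200,100,400,290),2)
s2=ctrl.snapshot("side"); save(s2,"d.png",(180,80,380,270),2)
cv2.imwrite("pics/cd.png",np.hstack([cv2.imread("pics/c.png"),cv2.imread("pics/d.png")]))
E
```

```text
force: [-0.3, -0.5, -0.3]
opening: 0.0006
gripper_force: 0.0
t 10.2 tip cradle mm [ 63.2 184.2  78.6] rpy [1.798e+02 1.000e-01 4.600e+00] F cradle [-0.3 -0.5 -0.3] open 0.001
shift [ 1.4 24.8 -1.3] rot [ 0.21  0.14 -0.06] TCP goal [0.607 0.185 0.258] joints [ 37.  24. -14.   0. -51.  58.]
```

View pics/cd.png

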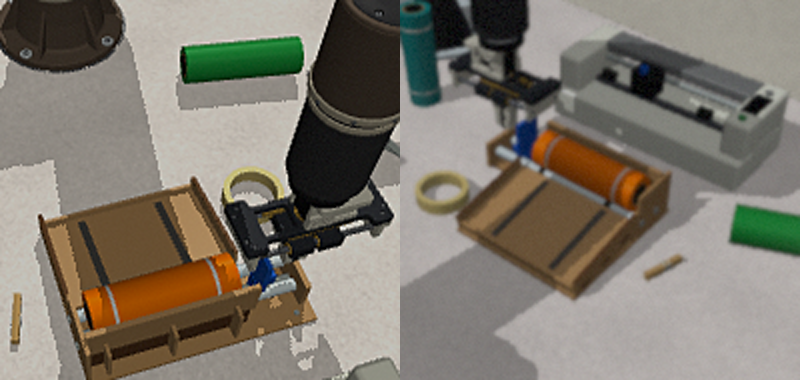

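The roll sits in the nest (left half, about 165,290) and the closed fingers stand just left of the blue guide (about 262,270). Pushing along tool +y.

```bash
python3 -m inch '[1,1,5,0,0,0,0,1,1,10,0,0,0,0,1,1,15,0,0,0,0,1,1,20,0,0,0,0,1,1,24,0,0,0,0]' | tail -3; python3 go.py; python3 -m inch '[1,0,4,0,0,0,0,1,0,8,0,0,0,0,1,0,12,0,0,0,0,1,0,16,0,0,0,0,1,0,20,0,0,0,0]' | tail -3; python3 go.py
```

```text
force: [0.5, -0.8, 0.1]
opening: 0.0003
gripper_force: 0.0
t 10.8 tip cradle mm [ 67.  161.7  81.5] rpy [ 1.799e+02 -1.000e-01  4.700e+00] F cradle [ 0.4 -0.9  0.1] open 0.0
force: [-0.2, 1.2, 1.0]
opening: 0.0006
gripper_force: 0.9
t 11.3 tip cradle mm [ 67.  142.1  81.3] rpy [ 1.799e+02 -1.000e-01  4.700e+00] F cradle [-0.1  1.2  1. ] open 0.001
```

```bash
python3 -m inch '[1,0,4,0,0,0,0,1,0,8,0,0,0,0,1,0,11,0,0,0,0,1,0,14,0,0,0,0,1,0,17,0,0,0,0]' | tail -3; python3 go.py; python3 roll.py
```

```text
force: [-1.1, 4.2, 0.9]
opening: 0.0007
gripper_force: 2.4
t 11.8 tip cradle mm [ 67.1 125.3  81.3] rpy [179.9  -0.2   4.7] F cradle [-0.8  4.3  0.9] open 0.001
scene roll [63.5 -1.5 71.7] 0.71
side roll [64.   0.6 70.2] 0.73
side roll [-114.9   -0.8   16.7] 0.58
side guide_push [ 63.9 108.5  84.5] 0.4
```

```bash
python3 -m inch '[1,0,2,0,0,0,0,1,0,4,0,0,0,0,1,0,6,0,0,0,0,1,0,8,0,0,0,0,1,0,10,0,0,0,0]' | tail -3; python3 go.py;python3 -m inch '[1,0,1,0,0,0,0,1,0,2,0,0,0,0]' | tail -3; python3 go.py; python3 roll.py
```

```text
force: [0.5, 5.2, 0.4]
opening: 0.0005
gripper_force: 2.3
t 12.6 tip cradle mm [ 67.  115.2  81.2] rpy [ 1.799e+02 -1.000e-01  4.700e+00] F cradle [0.9 5.1 0.4] open 0.0
force: [1.0, 3.6, 0.0]
opening: 0.0002
gripper_force: 2.2
t 12.8 tip cradle mm [ 67.  113.1  81.3] rpy [ 1.799e+02 -1.000e-01  4.700e+00] F cradle [1.3 3.5 0. ] open 0.0
scene roll [ 63.1 -14.9  73.8] 0.85
scene roll [-1.219e+02  1.000e-01  1.140e+01] 0.27
scene guide_push [ 3.1 -0.8  2.4] 0.49
scene guide_push [67.1 95.5 87.7] 0.46
side roll [ 66.1 -13.   73.9] 0.75
side roll [-117.3   -1.9   18.7] 0.16
side guide_push [61.2 95.5 84.5] 0.59
```

```bash
python3 -m inch '[1,0,0.5,0,0,0,0,1,0,1,0,0,0,0]' | grep force; python3 go.py;python3 -m inch '[1,0,0.5,0,0,0,0,1,0,1,0,0,0,0]' | grep force; python3 go.py
```

```text
force: [-1.0, 4.5, 0.5]
gripper_force: 2.2
t 13.3 tip cradle mm [ 67.  112.4  81.3] rpy [ 1.799e+02 -1.000e-01  4.700e+00] F cradle [-0.6  4.5  0.5] open 0.0
force: [-1.1, 8.7, -0.5]
gripper_force: 3.9
t 13.5 tip cradle mm [ 67.  111.7  81.3] rpy [ 1.8e+02 -1.0e-01  4.7e+00] F cradle [-0.4  8.8 -0.5] open -0.0
```

Force is rising against the fixed cheek; one more small nudge to confirm.

```bash
python3 -m inch '[1,0,0.5,0,0,0,0,1,0,0.5,0,0,0,0]' | grep force; python3 go.py
```

```text
force: [-1.3, 8.8, -0.2]
gripper_force: 4.1
t 13.7 tip cradle mm [ 67.  111.7  81.3] rpy [180.   -0.2   4.7] F cradle [-0.6  8.9 -0.2] open 0.0
```

```bash
python3 -m inch '[1,0,0.6,0,0,0,0,1,0,1.2,0,0,0,0,1,0,1.2,0,0,0,0]' | grep force; python3 go.py; python3 roll.py
```

```text
force: [-3.2, 13.0, 0.4]
gripper_force: 6.5
t 14.0 tip cradle mm [ 67.1 111.6  81.3] rpy [-179.9   -0.2    4.7] F cradle [-2.1 13.2  0.4] open 0.0
scene roll [ 64.5 -15.4  69.5] 0.69
scene roll [  65.6 -115.3   71. ] 0.48
scene guide_push [67.2 95.6 87.8] 0.44
side roll [ 67.  -14.7  72.4] 0.93
side guide_push [63.6 94.6 84.8] 0.43
```

Snug: the force climbs and the tip no longer advances. Backing off left, then up.

```bash
python3 -m inch '[1,0,-5,0,0,0,0,1,0,-15,0,0,0,0,1,0,-30,0,0,0,0,1,0,-50,-20,0,0,0,1,0,-60,-60,0,0,0]' | grep force; python3 -m inch '[1,0,-20,-45,0,0,0,1,0,-40,-90,0,0,0,1,0,-60,-110,0,0,0,1,0,-60,-110,0,0,0,1,0,-60,-110,0,0,0]' | grep force; python3 go.py; python3 roll.py
python3 - <<'E'
from h import *
s=ctrl.snapshot("scene"); save(s,"e.png",(200,130,380,300),2.2)
s2=ctrl.snapshot("side"); save(s2,"f.png",(180,80,360,250),2.2)
cv2.imwrite("pics/ef.png",np.hstack([cv2.imread("pics/e.png"),cv2.imread("pics/f.png")]))
E
```

```text
force: [1.8, -0.1, -1.0]
gripper_force: 0.0
force: [-0.7, -0.4, -1.2]
gripper_force: 0.0
t 15.3 tip cradle mm [ 66.1 230.6 250.9] rpy [ 1.799e+02 -1.000e-01  4.700e+00] F cradle [-0.7 -0.3 -1.2] open 0.0
scene roll [ 63.1 -14.3  70.4] 0.71
scene guide_push [ 4.9 -1.8 -2.1] 0.75
scene guide_push [64.5 95.8 89.6] 0.54
side roll [ 66.2 -12.3  70.2] 0.87
side guide_push [63.8 99.1 84.4] 0.61
side guide_push [ 63.6 -13.6  71.4] 0.27
```

View pics/ef.png

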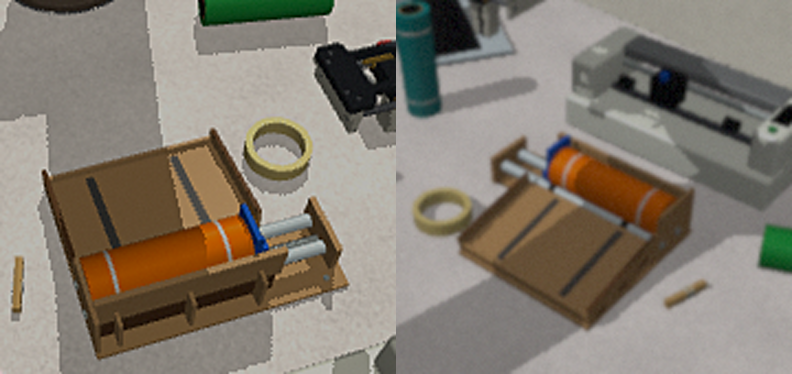

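The picture shows the roll between the fixed cheek (left half, about 85,280) and the blue guide (about 252,230), with no gap at either end and the hand clear. Handing in.

```bash
python3 -c "
from plant import ctrl
print(ctrl.close_job())"
```

```text
the job is handed in; nothing more can be done
None
```

The orange roll is home on both idlers, snug between the blue guide and the fixed cheek, with the hand clear; I handed the job in at about 15 s, and no verdict came back.

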